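# Close and lock the valuables chest

### The job

Shut the valuables chest: slide its lid along the track until it is fully home against the lock housing, then lock it by pushing the spring knob in, turning it clockwise past its safety stop and on round to the end stop at the locked mark. Let go of the knob so that it stands fully out again, and leave the other things on the bench and in the chest where they are.

Things in the scene. Friction and masses are not known exactly. Their poses are not given: they have to be found in the camera images.
- chest: grey steel chest bolted to the bench, 260 mm deep (its x, to the back), 500 mm long (y, to the robot's left) and 120 mm high; origin under its centre. The steel lid runs in tracks along y over its open mouth; a lock housing, 146 mm high, takes the last 100 mm at the +y end and carries the knob, whose axis is at x -40, y +200 mm
- lid_grip (a point): centre of the black handle bar on the sliding lid, 151.5 mm above the bench. Its y axis is the way the lid closes (to the lock housing), x to the chest's back, z up. The bar is 130 mm long (x), 16 wide (y), 16 high, on two posts 110 mm apart, 19 mm clear of the lid below: pinch it from above across y, or push it. Lid 236 x 185 mm, its top 124.5 mm above the bench
- lid (a joint): how far the lid is open, in m: 0 = closed against the lock housing's frame, at most 0.165. The handle stands this far from its closed place. Sliding takes about 3 N; it stays where it is left
- knob_grip (a point): middle of the knob's grip bar, on its upright axis, 181.5 mm above the bench when out. Black knob on top of the lock housing: round skirt 70 mm across, 8 mm thick, and on it a bar 66 mm long, 16 wide, 27 high; bar top 13.5 mm above this point, skirt's upper face 13.5 mm below it. x axis along the bar to the end with the white line, y across the bar, z up; it moves and turns with the knob
- knob (a joint): turn of the knob, rad, growing clockwise seen from above: 0 = open mark, 2.618 (end stop) = locked mark, white line towards the lid. A safety stop blocks it at 0.42 unless pushed in; from about 1.1 on it is past, springs out and turns freely (0.06 N m). In the last 0.7 rad a hook swings behind a stud on the lid: unless the lid is within about 5 mm of closed it jams on the stud or misses it
- knob_push (a joint): how far the knob is pushed in, in m: 0 = fully out, 0.011 = bottom of its travel; passing the safety stop needs at least 0.008. The spring takes about 4 N to start and 11 N at the bottom
- inner_box_mid (a point): the middle (half-way up) of a bystander to be left alone: small taped carton 100 x 110 x 60 mm lying inside the chest
- label_roll_mid (a point): the middle (half-way up) of a bystander to be left alone: roll of blank labels, 60 mm across and 50 mm high, standing on the chest's lock housing, its axis about 120 mm from the knob's axis
- side_box_mid (a point): the middle (half-way up) of a bystander to be left alone: taped carton 150 x 110 x 75 mm on the bench, right of the chest
- scanner_mid (a point): the middle (half-way up) of a bystander to be left alone: grey and black hand scanner, about 170 mm long and 62 mm high, lying on its side right of the chest
- tape_roll_mid (a point): the middle (half-way up) of a bystander to be left alone: roll of brown packing tape, 110 mm across and 48 mm high, lying flat left of the chest
- tape_gun_mid (a point): the middle (half-way up) of a bystander to be left alone: hand tape dispenser, about 200 mm long and 56 mm high, lying on its side left of the chest
- spray_mid (a point): the middle (half-way up) of a bystander to be left alone: white spray bottle, 72 mm across and 201 mm high, upright left of the chest

How it is judged:
On the way, in this order (a step that is already met when the one before it is completed fails the run):
1. the lid is slid home against the lock housing (within 3 mm) with the knob still before its safety stop (value of joint lid below 0.003 m and value of joint knob below 0.6 rad), for 0.1 s.
2. the knob, pushed in, has been turned past its safety stop with the lid home (value of joint lid below 0.003 m and value of joint knob above 1.15 rad), for 0.1 s.
At the end, for the whole second after the job is handed in: the lid is closed to within 3 mm, the knob is turned to its end stop (at least 2.45 of 2.618 rad), and it stands fully out (within 2 mm) (value of joint lid below 0.003 m and value of joint knob above 2.45 rad and value of joint knob_push below 0.002 m); the robot touches nothing.
It fails at once if one of the bystanders is shifted by more than 40 mm (the label roll: 30 mm) (distance of any of inner_box_mid, side_box_mid, scanner_mid, tape_roll_mid, tape_gun_mid, spray_mid from where it was at the start of the episode above 0.04 m or distance of label_roll_mid from where it was at the start of the episode above 0.03 m).
It also fails if it takes over 61 s, if anything falls off the work surface, if the arm or the gripper's body presses on something with over 40 N, if the wrist force passes 120 N, or if a joint passes its speed limit or range.

### The arm

A 7-joint arm with a two-finger parallel gripper is mounted at the origin on the work surface. World frame = base frame: x ahead of the robot, y to its left, z up, the work surface at z = 0. Lengths are in m, angles in rad, forces in N, time in s.
With the tool pointing down it reaches from about 0.375 to 0.925 m from the base axis. Payload 3.1 kg.
Tool frame: the origin (TCP) lies at the centre of the arm's flange, where the gripper is bolted on; the fingertips stand 173 mm ahead of it and the grasp point (between the pads) lies 155 mm ahead of it; z points along the fingers, y is the direction in which the jaws open and shut (so a half turn about z gives the same grasp; the last joint's range is limited). The gripper opens to 85 mm and grips with 20 to 120 N. Pads are 22 mm wide; open, the fingers measure 114 mm over their backs; the gripper's body (76 mm by 85 mm) begins 54 mm behind the grasp point. The pads swing forward as they close: fully open they stand 13 mm farther back than shut.
Start: joints at [1.077, 0.383, 0.044, 1.598, -0.018, 1.161, -0.05], TCP at [0.251, -0.6, 0.405] pointing down, gripper open.
Joint ranges: [-2.61, 2.61], [-0.41, 2.15], [-1.48, 1.57], [0, 2.5], [-1.57, 4.71], [0.05, 1.97], [-2.85, 2.85]. Speed limits (rad/s): [2.79, 2.79, 3.14, 3.14, 3.14, 3.14, 3.14].

### API

Orientations are given as a unit quaternion [w, x, y, z].
In Python, from cell import * gives the robot as it stands.
- The arm moves only by the shell command python3 -m creep 'ROWS' [OPENING]. ROWS is JSON, a list of rows, each a list of 2 entries, a list of its own where there are three numbers: the shift along the tool's x, y, z in m, then the turn about the tool's z in degrees. A call has 1 to 8 rows; each row shifts and turns the commanded pose from where the row before left it, along the tool's axes as they then stand; what a row does not reach is not made up. A row lasts 1/10 s, in which the tool goes at most 50 mm and 8.59 degrees, less where a joint would pass 70% of its speed; a pose out of reach is approached as far as the arm can. A call is refused whole if a number of a shift passes 0.05 or a number of a turn 8.59, either way. A call with a gripper value outside its range is refused whole. OPENING is the closure, from -1 (fully open) to 1 (shut), set as the call begins (- or left out, the last holds). The fingers move at their own pace and stop on an object; the grip force is fixed at half the most. Time passes only in rows, so rows that do not move let the fingers close. It gives the time, the measured TCP pose, the force and the opening at its end, in the units of the state.
- sense(): the state, without advancing time (a new reading comes with each control period).
- capture(name): name is "scene" or "top" or "wrist"; returns the picture (384x512x3 uint8, red, green, blue); there is no depth.
- get_calibration(name): a dict with "camera_matrix" (3x3 intrinsics, pixels), "T" (4x4, takes a point from camera to world coordinates). Camera axes: x right, y up, looking along -z (the intrinsics and any distortion apply to the point x, -y, -z); pixel columns grow to the right and rows downward; lengths in m; the calibration is good to about 2 mm. A picture is of the moment at which its call begins: read the wrist's pose just before it. get_calibration takes no time and is no camera call; for the wrist camera it gives the pose at the moment of the call.
- hand_in(): hands the job in, once; it reports no verdict.
The state is a dict: "time_s": time; "joints": joint angles; "dq": joint speeds; "effort": joint torques, N m; "tool_pos": TCP position; "ee_rot": TCP orientation; "force": force on the tool from outside, world axes, zero at the start; "wrist_torque": the same for the moment, N m; "grip_width": finger opening in m.
Only numpy, scipy, OpenCV 4.12 (cv2) and the standard library are available. Lean on these libraries where they do the work, as an engineer would, in place of code of your own. Each camera call takes 0.05 s, during which the arm holds its last target. There are 200 camera calls.

## Working session

There is one attempt and no reset: what is moved stays moved. The work goes in short steps, Python scripts to look and compute and a shell command to move; the robot and the scene stay as the last step left them, time stands still between calls to the robot, and variables do not carry over. Pictures are saved under pics/ and viewed, about 8 in all and at most 12, crops included, and the job is handed in when it is done.

```bash
mkdir -p pics; ls; python3 - <<'E'
from cell import *
import cv2
s=sense();print(s)
for n in ("scene","top"):
    im=capture(n);cv2.imwrite(f"pics/{n}0.png",im[:,:,::-1]);c=get_calibration(n);print(n,c)
print(get_calibration("wrist"))
E
```

```text
pics
{'time_s': 0.0, 'joints': array([ 1.07718784,  0.38384657,  0.04383891,  1.59957838, -0.01788146,
        1.16116792, -0.04983494]), 'dq': array([-0.0012061 ,  0.00053361, -0.0024772 , -0.00017985,  0.00072813,
       -0.00077812,  0.0014373 ]), 'effort': array([-3.19591136e-04, -4.33463967e+01,  1.02452774e+00, -2.49513888e+01,
        1.06315920e-02,  1.13635766e-02,  1.72789559e-06]), 'tool_pos': array([ 0.25043657, -0.59929447,  0.40327712]), 'ee_rot': array([-1.26038972e-03,  9.80465445e-01,  1.96687089e-01, -3.34043562e-04]), 'force': array([-0.36643018,  0.24860897,  0.71327804]), 'wrist_torque': array([ 0.00258312, -0.01363311,  0.02265979]), 'grip_width': 0.08569503668759865}
scene {'camera_matrix': array([[476.84323078,   0.        , 262.55257114],
       [  0.        , 476.84323078, 196.79814732],
       [  0.        ,   0.        ,   1.        ]]), 'T': array([[ 0.28102414, -0.73575068,  0.61619507,  1.4073035 ],
       [ 0.95960423,  0.22452777, -0.1695494 , -0.238718  ],
       [-0.01360682,  0.63895087,  0.76912719,  1.264415  ],
       [ 0.        ,  0.        , 
[... 180 characters left out ...]
       ,   1.        ]]), 'T': array([[-0.01361193,  0.98481329, -0.17308235,  0.26038659],
       [-0.99968354, -0.00974124,  0.02319317,  0.01284301],
       [ 0.0211549 ,  0.17334328,  0.98463424,  1.44202748],
       [ 0.        ,  0.        ,  0.        ,  1.        ]])}
{'camera_matrix': array([[273.77267554,   0.        , 256.63080979],
       [  0.        , 273.77267554, 195.11550471],
       [  0.        ,   0.        ,   1.        ]]), 'T': array([[ 0.38560055,  0.88724433,  0.25319896,  0.31482777],
       [-0.92266063,  0.37171533,  0.10259174, -0.5734175 ],
       [-0.00309399, -0.27317614,  0.96195905,  0.37216095],
       [ 0.        ,  0.        ,  0.        ,  1.        ]])}
```

View pics/scene0.png

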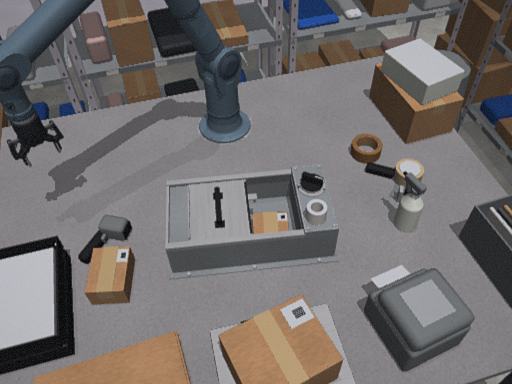

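View pics/top0.png

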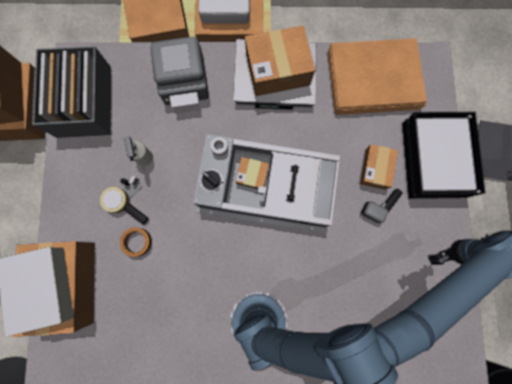

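The scene view shows the handle at about (218,207), the knob at (312,181) and the label roll at (317,211). The top view has the handle at (293,183), the knob at (211,180) and the roll at (219,146). Next I'll mask and triangulate these points, with enlarged crops to check the masks.

```bash
cat > h.py <<'E'
import numpy as np, cv2
from cell import *
def ray(c,p):
    K,T=c["camera_matrix"],np.array(c["T"])
    d=np.linalg.solve(K,[p[0],p[1],1.]);d=T[:3,:3]@(d*[1,-1,-1]);return T[:3,3],d/np.linalg.norm(d)
def plane(c,p,z):
    o,d=ray(c,p);return o+d*(z-o[2])/d[2]
def tri(*cp):
    A=np.zeros((3,3));b=np.zeros(3);R=[ray(c,p) for c,p in cp]
    for o,d in R:
        M=np.eye(3)-np.outer(d,d);A+=M;b+=M@o
    x=np.linalg.solve(A,b)
    return x,[np.linalg.norm(np.cross(x-o,d)) for o,d in R]
def proj(c,P):
    T=np.array(c["T"]);q=T[:3,:3].T@(np.array(P)-T[:3,3]);q=q*[1,-1,-1];u=c["camera_matrix"]@q;return u[:2]/u[2]
def blob(im,roi,thr=45):
    x0,y0,x1,y1=roi
    m=(im[y0:y1,x0:x1].max(2)<thr).astype(np.uint8)
    n,l,st,ce=cv2.connectedComponentsWithStats(m)
    k=1+np.argmax(st[1:,4]);pts=np.argwhere(l==k)[:,::-1]+[x0,y0]
    return pts.astype(np.float32)
E
python3 - <<'E'
from h import *
C={n:get_calibration(n) for n in("scene","top")}
I={n:cv2.imread(f"pics/{n}0.png") for n in C}
R={"handle":{"scene":(205,180,235,235),"top":(280,155,310,210)},"knob":{"scene":(297,168,330,196),"top":(197,166,226,196)}}
for k,r in R.items():
    g={}
    for n in r:
        p=blob(I[n],r[n]);rc=cv2.minAreaRect(p);g[n]=rc
        print(k,n,len(p),[np.round(x,1) for x in rc],p.mean(0))
    x,e=tri(*[(C[n],g[n][0]) for n in r]);print(" tri",x.round(4),np.round(e,4))
    for n in r:print(n,plane(C[n],g[n][0],.1515 if k=="handle" else .1815).round(4))
a=cv2.resize(I["scene"][150:280,150:350],None,fx=4,fy=4,interpolation=cv2.INTER_CUBIC)[:,:800]
b=cv2.resize(I["top"][130:230,190:345],None,fx=5,fy=5,interpolation=cv2.INTER_CUBIC)
cv2.imwrite("pics/a.png",a);cv2.imwrite("pics/b.png",b)
E
```

```text
handle scene 207 [array([218.3, 207. ]), array([38.5,  7.3]), np.float64(85.9)] [218.05315 207.69083]
handle top 18 [array([294. , 169.5]), array([5., 4.]), np.float64(90.0)] [294.55554 168.88889]
 tri [ 0.5419 -0.1323  0.1841] [0.0018 0.0018]
scene [ 0.5153 -0.1309  0.1515]
top [ 0.5496 -0.1343  0.1515]
knob scene 289 [array([311.2, 182. ]), array([21.5, 16.9]), np.float64(12.5)] [310.391   181.95155]
knob top 48 [array([209.9, 181.7]), array([15.7,  4.9]), np.float64(26.6)] [210.66667 181.89583]
 tri [0.5064 0.1675 0.156 ] [0.001 0.001]
scene [0.527  0.1571 0.1815]
top [0.5017 0.1654 0.1815]
```

View pics/b.png

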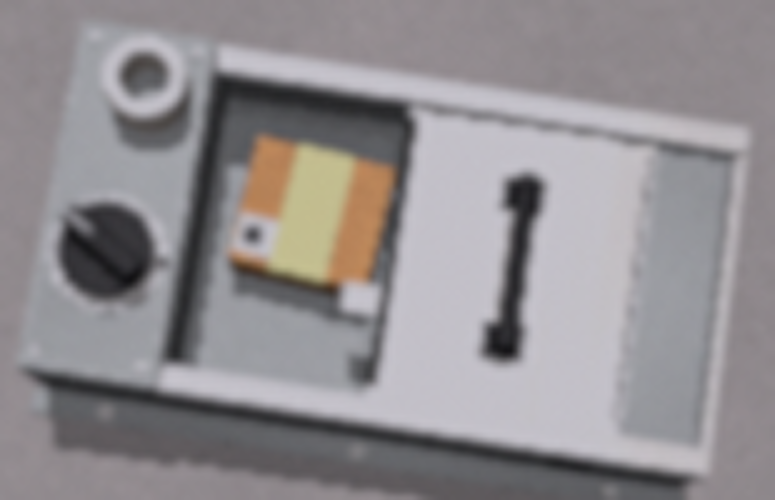

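The crop (5x, offset 190,130) shows the handle from about (525,180) to (501,355). The knob bar is diagonal, with its white line at the upper-left end near (75,215), and the label roll is at (145,80). The top-view threshold was too low, so I'll redo it.

```bash
python3 - <<'E'
from h import *
C={n:get_calibration(n) for n in("scene","top")}
I={n:cv2.imread(f"pics/{n}0.png") for n in C}
R={"handle":{"scene":(205,180,235,235),"top":(280,155,310,210)},"knob":{"scene":(297,168,330,196),"top":(197,166,226,196)}}
for k,r in R.items():
  for t in (70,85):
    g={}
    for n in r:
        p=blob(I[n],r[n],t);rc=cv2.minAreaRect(p);g[n]=rc
        print(k,t,n,len(p),[np.round(x,1) for x in rc],p.mean(0).round(1))
    x,e=tri(*[(C[n],g[n][0]) for n in r]);print(" tri",x.round(4),np.round(e,4))
# chest top corners in the top view (crop pixels /5)
f=lambda u,v:(190+u/5,130+v/5)
c=C["top"]
A=plane(c,f(218,50),.12);B=plane(c,f(750,132),.12);D=plane(c,f(700,475),.12)
E_=plane(c,f(82,25),.146);F=plane(c,f(22,370),.146)
print("far edge",A,B,D,"hous",E_,F)
print("yaw far",np.degrees(np.arctan2(*(A-B)[:2])),"right",np.degrees(np.arctan2((B-D)[1],(B-D)[0])),"left",np.degrees(np.arctan2((E_-F)[1],(E_-F)[0])))
h=[plane(c,f(525,180),.1515),plane(c,f(501,355),.1515)];print("handle ends",h)
print("knob line end",plane(c,f(75,215),.195),"other",plane(c,f(138,280),.195),"skirt c",plane(c,f(107,252),.168))
print("roll",plane(c,f(145,80),.196))
E
```

```text
handle 70 scene 247 [array([218.4, 207. ]), array([40.2,  9.3]), np.float64(86.1)] [218.2 208.5]
handle 70 top 109 [array([292.4, 183. ]), array([ 5.1, 34.8]), np.float64(7.9)] [292.5 183. ]
 tri [ 0.5026 -0.1289  0.1357] [0.0003 0.0003]
handle 85 scene 275 [array([218.3, 207. ]), array([40.2,  9.4]), np.float64(86.1)] [218. 208.]
handle 85 top 135 [array([292.4, 183.4]), array([ 5.9, 35.5]), np.float64(8.6)] [292.5 183.5]
 tri [ 0.5015 -0.129   0.1344] [0.0002 0.0002]
knob 70 scene 320 [array([311.2, 182.3]), array([22.3, 17.5]), np.float64(14.0)] [310.5 182.1]
knob 70 top 223 [array([211., 180.]), array([16., 16.]), np.float64(90.0)] [211.1 180.3]
 tri [0.5117 0.164  0.1615] [0. 0.]
knob 85 scene 334 [array([311.3, 182.3]), array([22.1, 17.9]), np.float64(12.5)] [310.6 182. ]
knob 85 top 244 [array([210.8, 179.8]), array([17.7, 17. ]), np.float64(45.0)] [211. 180.]
 tri [0.5124 0.1644 0.162 ] [0.0004 0.0004]
far edge [0.67189676 0.08593583 0.12      ] [ 0.60530103 -0.31190943  0.12      ] [ 0.34975485 -0.26253019  0.12      ] hous [0.68362238 0.18445254 0.146     ] [0.4283105  0.22376077 0.146     ]
yaw far 9.502698078945516 right -10.936488720099979 left -8.752624957944702
handle ends [array([ 0.56252243, -0.13826112,  0.1515    ]), array([ 0.43466155, -0.11735355,  0.1515    ])]
knob line end [0.53009789 0.18107042 0.195     ] other [0.48376409 0.13704021 0.195     ] skirt c [0.50895372 0.16177223 0.168     ]
roll [0.6266503  0.13308161 0.196     ]
```

View pics/a.png

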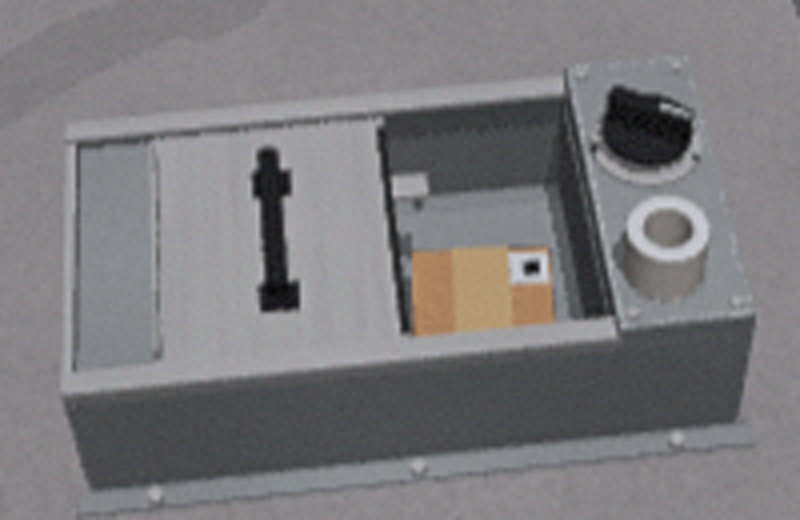

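Estimates: chest yaw about -9.5° (x axis (0.986,-0.165)), handle near (0.499,-0.128), and knob near (0.510,0.163). The white line points to about 45° in the world frame, which fits the open mark. The crop confirms a half-open lid and the roll standing behind the knob. I'll turn 32° to line the jaws up with the lid's travel and move above the handle.

```bash
python3 -m creep '[[[0,0,0],8],[[0,0,0],8],[[0,0,0],8],[[0,0,0],8.2],[[0.015,-0.046,0],0],[[0.015,-0.046,0],0],[[0.015,-0.046,0],0],[[0.015,-0.046,0],0]]' -1
python3 -m creep '[[[0.015,-0.046,0],0],[[0.015,-0.046,0],0],[[0.015,-0.046,0],0],[[0.015,-0.046,0],0],[[0.015,-0.046,0],0],[[0.015,-0.046,0],0],[[0.015,-0.046,0],0],[[0,0,0],0]]'
python3 - <<'E'
from h import *
s=sense();print(s["tool_pos"],s["ee_rot"],s["joints"])
c=get_calibration("wrist");im=capture("wrist");cv2.imwrite("pics/w1.png",im[:,:,::-1]);np.savez("pics/w1.npz",**c)
print("proj handle",proj(c,[.499,-.128,.1515]),"knob",proj(c,[.51,.163,.1815]))
E
```

```text
time_s: 0.9
tool_pos: [0.3407, -0.4263, 0.4041]
ee_rot: [-0.0, 0.997, -0.083, -0.0]
force: [-0.2, -0.5, -0.2]
grip_width: 0.0852
time_s: 1.7
tool_pos: [0.4997, -0.1193, 0.4048]
ee_rot: [-0.002, 0.997, -0.076, 0.001]
force: [0.4, -0.2, -0.1]
grip_width: 0.0854
[ 0.4997295  -0.11933141  0.40477567] [-2.32303796e-03  9.97108978e-01 -7.59441513e-02  8.80803571e-04] [ 0.37890866  0.13825683 -0.24090304  1.91150598  0.03166132  1.09451757
 -1.59708902]
proj handle [267.49683359 202.51150115] knob [-101.2981401   253.78649375]
```

View pics/w1.png

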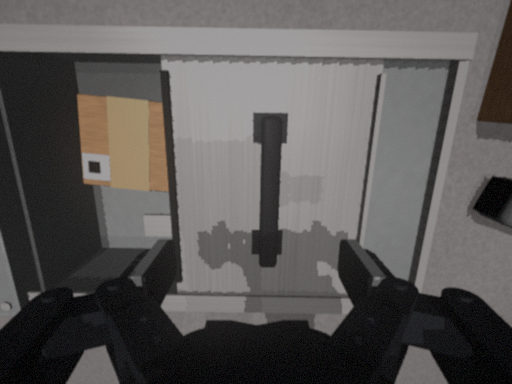

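The wrist view shows the bar running from about (271,117) to (269,267), its feet on the lid, and the carton at (125,140). I'll measure it and triangulate against the first two views.

```bash
python3 - <<'E'
from h import *
c=dict(np.load("pics/w1.npz"));im=cv2.imread("pics/w1.png")
g=im.max(2)
bar=[]
for r in range(122,262,4):
    x=np.where(g[r,245:300]<60)[0]+245
    if len(x): bar.append((r,x.min(),x.max()))
print(bar[::4])
mid=[((a+b)/2,r) for r,a,b in bar if 145<r<225]
l=np.polyfit([m[1] for m in mid],[m[0] for m in mid],1);print(l)
E1=plane(c,(np.polyval(l,117),117),.1595);E2=plane(c,(np.polyval(l,267),267),.1595)
print("ends",E1,E2,"len",np.linalg.norm(E1-E2),"c",(E1+E2)/2,"yaw",np.degrees(np.arctan2(*(E1-E2)[1::-1])))
m=(np.polyval(l,191),191)
for n,p in(("top",(292.4,183.2)),("scene",(218.4,207))):
    print(n,tri((c,m),(get_calibration(n),p)))
# rims of chest: long far rim inner line, lid edges
for p in((165,60),(178,300),(380,70),(362,300)):print("lid edge",p,plane(c,p,.1245).round(4))
for p in((470,40),(10,40)):print("rim",plane(c,p,.12).round(4))
E
```

```text
[(122, np.int64(261), np.int64(284)), (138, np.int64(255), np.int64(282)), (154, np.int64(262), np.int64(279)), (170, np.int64(262), np.int64(279)), (186, np.int64(261), np.int64(278)), (202, np.int64(261), np.int64(277)), (218, np.int64(261), np.int64(277)), (234, np.int64(252), np.int64(281)), (250, np.int64(252), np.int64(280))]
[-3.15789474e-02  2.75510526e+02]
ends [ 0.56769259 -0.14078423  0.1595    ] [ 0.44286909 -0.11938725  0.1595    ] len 0.12664413884569098 c [ 0.50528084 -0.13008574  0.1595    ] yaw -9.726981340035696
top (array([ 0.50303417, -0.1302654 ,  0.12947426]), [np.float64(0.0008694892939524746), np.float64(0.0008694892939524994)])
scene (array([ 0.50583009, -0.1303098 ,  0.14003493]), [np.float64(0.0007952353207686128), np.float64(0.0007952353207686787)])
lid edge (165, 60) [ 0.6261 -0.0609  0.1245]
lid edge (178, 300) [ 0.3973 -0.0184  0.1245]
lid edge (380, 70) [ 0.5912 -0.2369  0.1245]
lid edge (362, 300) [ 0.3686 -0.2113  0.1245]
rim [ 0.6033 -0.3129  0.12  ]
rim [0.6617 0.0646 0.12  ]
```

```bash
python3 -m creep '[[[0.007,0.01,0],0.5],[[0,0,0.02],0],[[0,0,0.02],0],[[0,0,0],0],[[0,0,0],0],[[0,0,0],0]]' -1
python3 - <<'E'
from h import *
s=sense();print(s["tool_pos"],s["ee_rot"],s["force"])
c=get_calibration("wrist");im=capture("wrist")[:,:,::-1].copy();cv2.imwrite("pics/w2.png",im);np.savez("pics/w2.npz",**c)
c1=dict(np.load("pics/w1.npz"));g=im.max(2)
P=(.505,-.13,.1595);u=proj(c,P);print("pred",u)
d=g[:, int(u[0])-4:int(u[0])+4].mean(1)<60;r=np.where(d[:330])[0];print("rows",r.min(),r.max())
rr=range(int(u[1])-30,int(u[1])+30,4);w=[np.where(g[k,int(u[0])-40:int(u[0])+40]<60)[0]+int(u[0])-40 for k in rr];print([(k,x.min(),x.max()) for k,x in zip(rr,w) if len(x)][::3])
E
```

```text
time_s: 2.35
tool_pos: [0.5025, -0.1404, 0.3657]
ee_rot: [0.0, 0.996, -0.088, 0.001]
force: [0.0, 0.0, -0.1]
grip_width: 0.0858
[ 0.5025246  -0.14042976  0.36570606] [ 3.20240626e-04  9.96080920e-01 -8.84416017e-02  8.84423508e-04] [ 0.03374146  0.01513345 -0.09114373]
pred [239.84183225 223.13492335]
rows 125 329
[(193, np.int64(230), np.int64(251)), (205, np.int64(230), np.int64(251)), (217, np.int64(231), np.int64(251)), (229, np.int64(231), np.int64(252)), (241, np.int64(231), np.int64(252))]
```

```bash
python3 - <<'E'
from h import *
c1=dict(np.load("pics/w1.npz"));c2=dict(np.load("pics/w2.npz"))
g=cv2.imread("pics/w2.png").max(2);g1=cv2.imread("pics/w1.png").max(2)
# bar width -> range, both views ; far end -> triangulation
x=np.where(g[127:133,215:275].mean(0)<60)[0]+215
f1=np.where(g1[100:140,266:276].mean(1)<60)[0].min()+100;f2=np.where(g[100:150,236:248].mean(1)<60)[0].min()+100
print(f1,f2,tri((c1,(271.7,f1)),(c2,(240.5,f2))))
a=tri((c1,(275.51-.0316*154+.0,154)),(c2,(240.5,plane and proj(c2,plane(c1,(270.6,154),.1595))[1])));print(a)
E
python3 -m creep '[[[0.001,-0.011,0],-0.4],[[0,0,0.02],0],[[0,0,0.018],0],[[0,0,0.01],0],[[0,0,0.009],0],[[0,0,0],0],[[0,0,0],0]]' -1
```

```text
115 125 (array([ 0.56886042, -0.14179928,  0.1415342 ]), [np.float64(0.00031006234832706327), np.float64(0.00031006234832713645)])
(array([ 0.53891628, -0.13642631,  0.15095137]), [np.float64(0.0003210061779014354), np.float64(0.0003210061779014934)])
time_s: 3.1
tool_pos: [0.5055, -0.1283, 0.3081]
ee_rot: [-0.0, 0.996, -0.084, 0.0]
force: [0.5, 0.2, 0.5]
grip_width: 0.0857
```

The height estimates (0.142 and 0.151, rough baseline) agree with the 0.1515 bar, and there's no contact yet. Closing the gripper.

```bash
python3 -m creep '[[[0,0,0],0],[[0,0,0],0],[[0,0,0],0],[[0,0,0],0],[[0,0,0],0],[[0,0,0],0],[[0,0,0],0],[[0,0,0],0]]' 1
```

```text
time_s: 3.9
tool_pos: [0.5052, -0.1287, 0.3081]
ee_rot: [0.0, 0.996, -0.084, 0.0]
force: [-1.4, -1.2, 4.1]
grip_width: 0.0148
```

The bar is gripped at about 15 mm. Sliding toward the housing (tool -y), roughly 120 mm first.

```bash
python3 -m creep '[[[0,-0.015,0],0],[[0,-0.02,0],0],[[0,-0.02,0],0],[[0,-0.02,0],0],[[0,-0.02,0],0],[[0,-0.015,0],0],[[0,-0.01,0],0],[[0,0,0],0]]'
python3 -m creep '[[[0,-0.005,0],0],[[0,-0.005,0],0],[[0,-0.005,0],0],[[0,0,0],0],[[0,0,0],0]]'
```

```text
time_s: 4.7
tool_pos: [0.5257, -0.008, 0.3081]
ee_rot: [-0.001, 0.997, -0.083, 0.001]
force: [-0.0, 3.9, 3.6]
grip_width: 0.015
time_s: 5.2
tool_pos: [0.5279, 0.0041, 0.3081]
ee_rot: [0.0, 0.996, -0.084, 0.0]
force: [-1.1, -1.1, 5.6]
grip_width: 0.0148
```

```bash
python3 -m creep '[[[0,-0.004,0],0],[[0,-0.004,0],0],[[0,0,0],0],[[0,0,0],0]]'
python3 -m creep '[[[0,-0.004,0],0],[[0,0,0],0],[[0,0,0],0]]'
python3 -m creep '[[[0,-0.003,0],0],[[0,0,0],0],[[0,0,0],0]]'
```

```text
time_s: 5.6
tool_pos: [0.5292, 0.0117, 0.3081]
ee_rot: [0.0, 0.996, -0.084, 0.0]
force: [-1.6, -1.2, 5.9]
grip_width: 0.0147
time_s: 5.9
tool_pos: [0.5299, 0.0155, 0.3081]
ee_rot: [0.0, 0.996, -0.084, 0.0]
force: [-0.7, -1.0, 6.3]
grip_width: 0.0152
time_s: 6.2
tool_pos: [0.5303, 0.0178, 0.3081]
ee_rot: [0.001, 0.996, -0.085, -0.0]
force: [-2.6, -2.9, 6.4]
grip_width: 0.015
```

```bash
python3 -m creep '[[[0,-0.003,0],0],[[0,0,0],0],[[0,0,0],0]]'
python3 -m creep '[[[0,-0.003,0],0],[[0,0,0],0],[[0,0,0],0]]'
python3 - <<'E'
from h import *
im=capture("wrist")[:,:,::-1];cv2.imwrite("pics/w3.png",im)
E
```

```text
time_s: 6.5
tool_pos: [0.5306, 0.0184, 0.3081]
ee_rot: [0.003, 0.996, -0.085, -0.001]
force: [-3.1, -6.9, 8.0]
grip_width: 0.0152
time_s: 6.8
tool_pos: [0.5308, 0.019, 0.3081]
ee_rot: [0.005, 0.996, -0.086, -0.001]
force: [-4.3, -11.3, 9.7]
grip_width: 0.0148
```

View pics/w3.png

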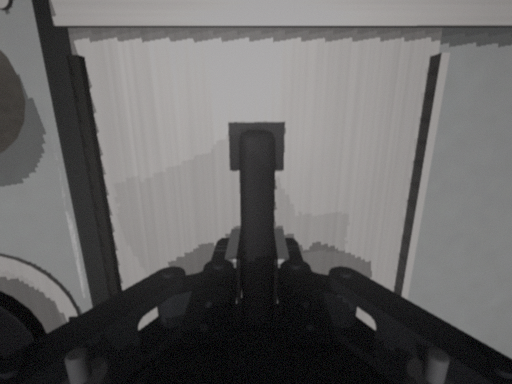

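The lid stopped after 150 mm of travel with the force rising to 11 N. The picture shows it up against the dark housing face at x≈80–110. Next I push a bit harder to confirm the stop, ease off, open and lift.

```bash
python3 -m creep '[[[0,-0.005,0],0],[[0,-0.004,0],0],[[0,0,0],0],[[0,0,0],0]]'
python3 -m creep '[[[0,0.010,0],0],[[0,0.006,0],0],[[0,0,0],0]]'
python3 -m creep '[[[0,0,0],0],[[0,0,0],0],[[0,0,0],0],[[0,0,0],0],[[0,0,0],0],[[0,0,0],0]]' -1
python3 -m creep '[[[0,0,-0.03],0],[[0,0,-0.04],0],[[0,0,-0.04],0],[[0,0,-0.02],0],[[0,0,0],0],[[0,0,0],0],[[0,0,0],0]]' -1
python3 - <<'E'
from h import *
s=sense();print(s["tool_pos"],s["joints"])
c=get_calibration("wrist");im=capture("wrist")[:,:,::-1].copy();cv2.imwrite("pics/w4.png",im);np.savez("pics/w4.npz",**c)
cv2.imwrite("pics/top1.png",capture("top")[:,:,::-1])
E
```

```text
time_s: 7.25
tool_pos: [0.5316, 0.0209, 0.308]
ee_rot: [0.01, 0.996, -0.089, -0.003]
force: [-9.2, -21.9, 15.1]
grip_width: 0.0149
time_s: 7.55
tool_pos: [0.5301, 0.0171, 0.3081]
ee_rot: [0.0, 0.996, -0.085, 0.0]
force: [-1.8, -2.0, 5.6]
grip_width: 0.0145
time_s: 8.15
tool_pos: [0.5301, 0.0187, 0.3076]
ee_rot: [-0.0, 0.996, -0.084, -0.0]
force: [-0.3, -0.0, 0.5]
grip_width: 0.0849
time_s: 8.85
tool_pos: [0.5294, 0.0184, 0.4359]
ee_rot: [0.0, 0.996, -0.084, -0.002]
force: [0.2, 0.9, -0.4]
grip_width: 0.0854
[0.52941992 0.01842612 0.43588175] [ 0.17802301  0.14721311 -0.31671417  1.83620707  0.04933561  1.1691171
 -1.89356901]
```

View pics/w4.png

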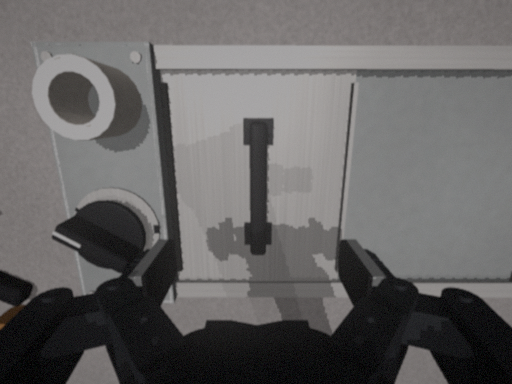

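The lid looks closed (edge at x≈170 against the housing). The knob's skirt centre is near (112,232), and its white line runs (53,233)–(80,247), about 60° in the chest frame, which is the open mark. To use a j7 range that allows a 150° clockwise turn, I move over the knob and rotate the tool -240°.

```bash
python3 -m creep '[[[-0.014,-0.046,0],0],[[-0.014,-0.047,0],0],[[-0.015,-0.047,0],0],[[0,0,0],0],[[0,0,0],-8.5],[[0,0,0],-8.5],[[0,0,0],-8.5],[[0,0,0],-8.5]]' -1
for i in 1 2 3; do python3 -c "0"; done
python3 -m creep '[[[0,0,0],-8.5],[[0,0,0],-8.5],[[0,0,0],-8.5],[[0,0,0],-8.5],[[0,0,0],-8.5],[[0,0,0],-8.5],[[0,0,0],-8.5],[[0,0,0],-8.5]]'
python3 -m creep '[[[0,0,0],-8.5],[[0,0,0],-8.5],[[0,0,0],-8.5],[[0,0,0],-8.5],[[0,0,0],-8.5],[[0,0,0],-8.5],[[0,0,0],-8.5],[[0,0,0],-8.5]]'
python3 -m creep '[[[0,0,0],-8.5],[[0,0,0],-8.5],[[0,0,0],-8.5],[[0,0,0],-8.5],[[0,0,0],-8.5],[[0,0,0],-8.5],[[0,0,0],0],[[0,0,0],0]]'
python3 - <<'E'
from h import *
s=sense();q=s["ee_rot"];print(s["tool_pos"],s["joints"],"toolx deg",np.degrees(2*np.arctan2(q[2],q[1])))
c=get_calibration("wrist");im=capture("wrist")[:,:,::-1].copy();cv2.imwrite("pics/w5.png",im);np.savez("pics/w5.npz",**c)
print(proj(c,[.51,.163,.195]))
E
```

```text
time_s: 9.75
tool_pos: [0.5108, 0.1635, 0.4363]
ee_rot: [0.0, 0.977, 0.214, -0.001]
force: [-0.2, -0.5, 0.0]
grip_width: 0.0855
time_s: 10.55
tool_pos: [0.5109, 0.1634, 0.4363]
ee_rot: [-0.001, 0.69, 0.724, -0.001]
force: [-0.7, -0.1, 0.8]
grip_width: 0.0855
time_s: 11.35
tool_pos: [0.5109, 0.1633, 0.4364]
ee_rot: [-0.001, 0.167, 0.986, -0.0]
force: [0.4, 0.7, -0.0]
grip_width: 0.0856
time_s: 12.15
tool_pos: [0.511, 0.1634, 0.4369]
ee_rot: [-0.001, -0.269, 0.963, 0.0]
force: [0.3, 0.0, 0.2]
grip_width: 0.0853
[0.51097428 0.1634068  0.43689691] [ 0.36250375  0.23257588 -0.84406867  1.80131762  0.18577863  1.19158737
  1.57757507] toolx deg 211.19612565950086
[257.67145455 205.52317098]
```

View pics/w5.png

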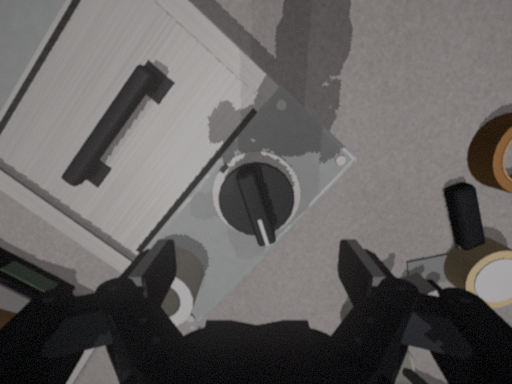

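The knob is in view: skirt centre near (257,195), bar from about (245,165) to (268,243) with the white line at its lower end, and the roll clear at lower left. I'll work out the centre and angle.

```bash
python3 - <<'E'
from h import *
c=dict(np.load("pics/w5.npz"));im=cv2.imread("pics/w5.png");g=cv2.cvtColor(im,cv2.COLOR_BGR2GRAY)
# dark knob silhouette
m=(g[140:255,200:310]<70).astype(np.uint8);n,l,st,ce=cv2.connectedComponentsWithStats(m);k=1+np.argmax(st[1:,4])
print("dark bbox",st[k],ce[k]+[200,140])
cr=cv2.resize(im[140:260,200:320],None,fx=5,fy=5,interpolation=cv2.INTER_CUBIC)
cr=cv2.convertScaleAbs(cr,alpha=2.2);cv2.imwrite("pics/w5c.png",cr)
# knob in w4 by skirt, and top view
b=plane(c,(245,167),.195);e=plane(c,(268,243),.195);print(b,e,np.linalg.norm(b-e),(b+e)/2,np.degrees(np.arctan2((e-b)[1],(e-b)[0])))
E
```

```text
dark bbox [  20   22   74   84 4251] [256.48812044 198.62408845]
[0.48818864 0.13823685 0.195     ] [0.53385539 0.18765432 0.195     ] 0.0672869849002834 [0.51102202 0.16294558 0.195     ] 47.25893654463206
```

View pics/w5c.png

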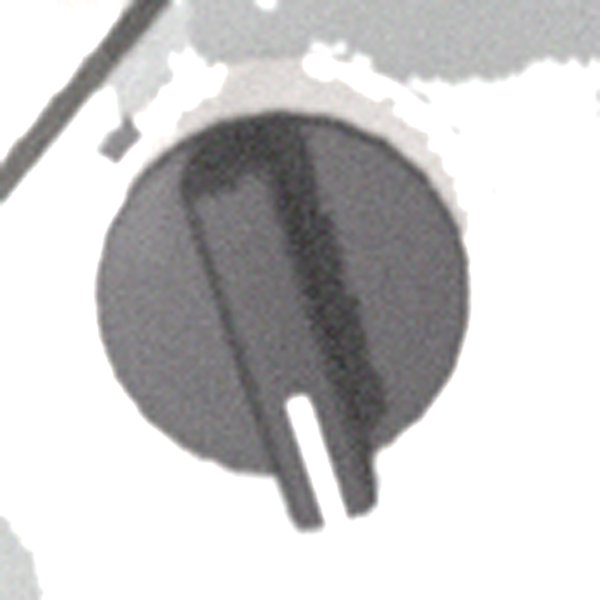

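The crop (5x, offset 200,140) shows the skirt circle centred at (282,293). The bar's top face runs from about (232,183) to (335,517), with the line at the lower end.

```bash
python3 - <<'E'
from h import *
c=dict(np.load("pics/w5.npz"));f=lambda u,v:(200+u/5,140+v/5)
b=plane(c,f(232,183),.195);e=plane(c,f(335,517),.195)
print(b,e,np.linalg.norm(b-e),(b+e)/2,np.degrees(np.arctan2((e-b)[1],(e-b)[0])))
L=[plane(c,f(*p),.195) for p in((195,195),(295,525),(300,400),(335,520))]
for i in(0,2):d=L[i+1]-L[i];print(np.degrees(np.arctan2(d[1],d[0])))
sk=plane(c,f(282,293),.168);print("skirt",sk,"dia",np.linalg.norm(plane(c,f(99,293),.168)-plane(c,f(465,293),.168)))
# 2-view height: skirt/knob centre in w5 vs scene+top
print(tri((c,f(282,293)),(get_calibration("scene"),(311.2,182.3))),tri((c,f(282,293)),(get_calibration("top"),(211,180))))
# handle now vs before
E
```

```text
[0.49417805 0.14304505 0.195     ] [0.5346046  0.18712784 0.195     ] 0.05981302749664302 [0.51439133 0.16508645 0.195     ] 47.47731698425327
46.76869671967616
46.65868761135885
skirt [0.51241231 0.16327378 0.168     ] dia 0.06632417090466358
(array([0.51344759, 0.16361363, 0.16361528]), [np.float64(0.0003415274789689944), np.float64(0.0003415274789691488)]) (array([0.5057555 , 0.15981576, 0.19307704]), [np.float64(0.00050117599925002), np.float64(0.0005011759992500128)])
```

Knob axis is about (0.5125,0.1635) and the line is at about 47° world. Turning the tool -16° more and descending to about 8 mm above knob_grip so the fingertips clear the skirt.

```bash
python3 -m creep '[[[0,0,0],-8],[[0,0,0],-8],[[-0.001,-0.001,0.02],0],[[0,0,0.03],0],[[0,0,0.025],0],[[0,0,0.01],0],[[0,0,0.007],0],[[0,0,0],0]]' -1
python3 -m creep '[[[0,0,0],0],[[0,0,0],0]]'
python3 - <<'E'
from h import *
s=sense();q=s["ee_rot"];print(s["tool_pos"],s["joints"][-1],"toolx deg",np.degrees(2*np.arctan2(q[2],q[1])))
E
python3 -m creep '[[[0,0,0],0],[[0,0,0],0],[[0,0,0],0],[[0,0,0],0],[[0,0,0],0],[[0,0,0],0],[[0,0,0],0],[[0,0,0],0]]' 1
```

```text
time_s: 13.0
tool_pos: [0.5125, 0.1638, 0.3454]
ee_rot: [-0.0, -0.402, 0.916, 0.0]
force: [-0.4, -0.6, 0.8]
grip_width: 0.0853
time_s: 13.2
tool_pos: [0.5131, 0.1642, 0.3471]
ee_rot: [0.001, -0.402, 0.916, -0.0]
force: [0.6, 0.4, 0.5]
grip_width: 0.085
[0.51306422 0.1642277  0.34705135] 1.7630997643057955 toolx deg 227.36935861029224
time_s: 14.0
tool_pos: [0.5127, 0.1637, 0.346]
ee_rot: [0.0, -0.402, 0.916, -0.0]
force: [0.6, 0.2, 2.7]
grip_width: 0.0149
```

The bar is gripped (14.9 mm) and well centred. Pushing in.

```bash
python3 -m creep '[[[0,0,0.004],0],[[0,0,0.004],0],[[0,0,0.003],0],[[0,0,0],0],[[0,0,0],0]]'
python3 -m creep '[[[0,0,0.003],0],[[0,0,0],0],[[0,0,0],0]]'
```

```text
time_s: 14.5
tool_pos: [0.5128, 0.1639, 0.336]
ee_rot: [-0.0, -0.402, 0.916, -0.001]
force: [-3.0, -2.3, 10.7]
grip_width: 0.0146
time_s: 14.8
tool_pos: [0.5129, 0.1642, 0.3348]
ee_rot: [-0.0, -0.402, 0.916, -0.001]
force: [-5.9, -3.7, 19.0]
grip_width: 0.0144
```

Bottomed (11 mm in, 19 N). Turning clockwise.

```bash
python3 -m creep '[[[0,0,0],6],[[0,0,0],8],[[0,0,0],8],[[0,0,0],8],[[0,0,0],8],[[0,0,0],8],[[0,0,0],8],[[0,0,0],0]]'
python3 - <<'E'
from h import *
s=sense();q=s["ee_rot"];print(s["tool_pos"],s["wrist_torque"],"toolx deg",np.degrees(2*np.arctan2(q[2],q[1]))%360)
E
```

```text
time_s: 15.6
tool_pos: [0.5123, 0.1653, 0.3348]
ee_rot: [0.0, 0.059, 0.998, -0.0]
force: [-6.7, -2.5, 17.4]
grip_width: 0.0146
[0.51231437 0.1652748  0.33477069] [-0.43158549  1.5009917  -0.03761494] toolx deg 173.2746738370333
```

```bash
python3 -m creep '[[[0,0,0],8],[[0,0,0],8],[[0,0,0],8],[[0,0,0],0],[[0,0,-0.005],0],[[0,0,-0.005],0],[[0,0,-0.003],0],[[0,0,0],0]]'
python3 -m creep '[[[0,0,0],8],[[0,0,0],8],[[0,0,0],8],[[0,0,0],8],[[0,0,0],8],[[0,0,0],8],[[0,0,0],0],[[0,0,0],0]]'
python3 - <<'E'
from h import *
s=sense();q=s["ee_rot"];print(s["tool_pos"],s["wrist_torque"],s["joints"][-1],"toolx deg",np.degrees(2*np.arctan2(q[2],q[1]))%360)
E
```

```text
time_s: 16.4
tool_pos: [0.5123, 0.1653, 0.3454]
ee_rot: [0.0, 0.264, 0.965, 0.001]
force: [-1.6, 2.2, 4.6]
grip_width: 0.0151
time_s: 17.2
tool_pos: [0.513, 0.1658, 0.3455]
ee_rot: [0.0, 0.632, 0.775, 0.003]
force: [0.6, 5.6, 3.8]
grip_width: 0.0148
[0.51304867 0.16575627 0.34554754] [ 1.2520165  -0.27247245 -0.03890565] -0.3060234824363261 toolx deg 101.61194557653239
```

```bash
cat > st.py <<'E'
from h import *
s=sense();q=s["ee_rot"];print(s["tool_pos"].round(4),"tz",s["wrist_torque"].round(3),"toolx",np.degrees(2*np.arctan2(q[2],q[1]))%360)
E
python3 -m creep '[[[0,0,0],6],[[0,0,0],6],[[0,0,0],4],[[0,0,0],0],[[0,0,0],0]]'; python3 st.py
python3 -m creep '[[[0,0,0],4],[[0,0,0],0],[[0,0,0],0]]'; python3 st.py
```

```text
time_s: 17.7
tool_pos: [0.5134, 0.1658, 0.3458]
ee_rot: [-0.0, 0.734, 0.679, 0.003]
force: [1.7, 5.4, 4.3]
grip_width: 0.015
[0.5134 0.1658 0.3458] tz [ 1.238 -0.38  -0.117] toolx 85.58467106475686
time_s: 18.0
tool_pos: [0.5134, 0.1657, 0.3458]
ee_rot: [-0.0, 0.757, 0.653, 0.003]
force: [1.9, 5.1, 3.9]
grip_width: 0.0146
[0.5134 0.1657 0.3458] tz [ 1.31  -0.426 -0.059] toolx 81.58024744070437
```

```bash
python3 -m creep '[[[0,0,0],3],[[0,0,0],0],[[0,0,0],0]]'; python3 st.py
python3 -m creep '[[[0,0,0],3],[[0,0,0],0],[[0,0,0],0]]'; python3 st.py
```

```text
time_s: 18.3
tool_pos: [0.5134, 0.1658, 0.3458]
ee_rot: [0.0, 0.773, 0.634, 0.003]
force: [1.8, 5.3, 3.8]
grip_width: 0.0151
[0.5134 0.1658 0.3458] tz [ 1.197 -0.393  0.329] toolx 78.70648433402197
time_s: 18.6
tool_pos: [0.5133, 0.166, 0.3458]
ee_rot: [0.001, 0.788, 0.615, 0.003]
force: [2.4, 4.2, 3.3]
grip_width: 0.015
[0.5133 0.166  0.3458] tz [ 1.095 -0.443  1.12 ] toolx 75.95716963643261
```

Torque has climbed to 1.1 N m at about 149–151° total turn, so this is the end stop. Unwind slightly, open, lift and look.

```bash
python3 -m creep '[[[0,0,0],-3],[[0,0,0],0],[[0,0,0],0]]'; python3 st.py
python3 -m creep '[[[0,0,0],0],[[0,0,0],0],[[0,0,0],0],[[0,0,0],0],[[0,0,0],0],[[0,0,0],0],[[0,0,0],0]]' -1
python3 -m creep '[[[0,0,-0.03],0],[[0,0,-0.03],0],[[0,0,-0.03],0],[[0,0,-0.02],0],[[0,0,0],0],[[0,0,0],0],[[0,0,0],0]]' -1; python3 st.py
python3 - <<'E'
from h import *
c=get_calibration("wrist");im=capture("wrist")[:,:,::-1].copy();cv2.imwrite("pics/w6.png",im);np.savez("pics/w6.npz",**c)
E
```

```text
time_s: 18.9
tool_pos: [0.5134, 0.1658, 0.3458]
ee_rot: [0.0, 0.773, 0.634, 0.003]
force: [1.0, 5.1, 5.0]
grip_width: 0.0147
[0.5134 0.1658 0.3458] tz [ 1.159 -0.416  0.493] toolx 78.72804686258183
time_s: 19.6
tool_pos: [0.5125, 0.1637, 0.3447]
ee_rot: [0.0, 0.775, 0.632, -0.0]
force: [0.2, 0.9, 0.1]
grip_width: 0.0852
time_s: 20.3
tool_pos: [0.512, 0.1635, 0.4531]
ee_rot: [-0.0, 0.775, 0.632, -0.001]
force: [-0.2, 0.8, -0.6]
grip_width: 0.0855
[0.512  0.1635 0.4531] tz [-0.019  0.049 -0.063] toolx 78.38267161024967
```

View pics/w6.png

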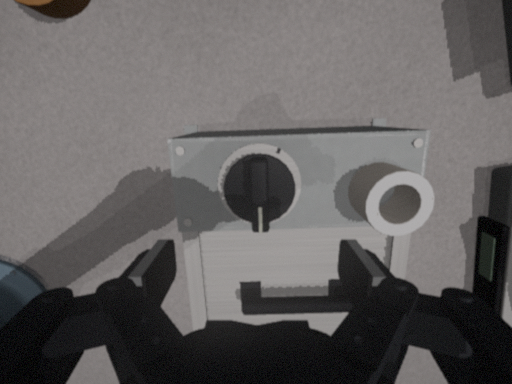

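The knob's white line at (260,207)–(261,232) points straight at the lid, perpendicular to the housing edge, and the roll at (400,203) is upright. I'll do a numeric check of the angle, the lid edge and the bystanders against the start images.

```bash
python3 - <<'E'
from h import *
c=dict(np.load("pics/w6.npz"));im=cv2.imread("pics/w6.png");g=cv2.cvtColor(im,cv2.COLOR_BGR2GRAY)
p=np.argwhere(g[200:234,250:272]>110)[:,::-1]+[250,200];p=p[(p[:,1]<228)]
vx,vy,x0,y0=cv2.fitLine(p.astype(np.float32),cv2.DIST_L2,0,.01,.01).ravel()
if vy<0:vx,vy=-vx,-vy
a=plane(c,(x0,y0),.195);b=plane(c,(x0+20*vx,y0+20*vy),.195);ang=np.degrees(np.arctan2(*(b-a)[1::-1]))
print("line",len(p),ang,"target",-90-9.6)
x=plane(c,(297,304),.1595);k=np.array([.5125,.1637,0]);d=x-k;print("handle",x,"dy from knob",d[:2]@[.167,.986],"dx",d[:2]@[.986,-.167])
for n in("scene","top"):
    i=capture(n)[:,:,::-1];cv2.imwrite(f"pics/{n}9.png",i);o=cv2.imread(f"pics/{n}0.png")
    df=(cv2.absdiff(i,o).max(2)>60).astype(np.uint8);_,l,st,ce=cv2.connectedComponentsWithStats(cv2.dilate(df,np.ones((3,3))));print(n,[list(map(int,q)) for q in st[1:] if q[4]>40])
t=cv2.imread("pics/top1.png");r=cv2.minAreaRect(blob(cv2.imread("pics/scene9.png"),(235,180,290,235),70));print("handle scene",r,plane(get_calibration("scene"),r[0],.1415))
r0=cv2.minAreaRect(blob(cv2.imread("pics/scene0.png"),(205,180,235,235),70));print("moved",np.linalg.norm(plane(get_calibration("scene"),r[0],.1415)-plane(get_calibration("scene"),r0[0],.1415)))
E
```

```text
line 77 -82.96861411782714 target -99.6
handle [0.52939638 0.02378975 0.1595    ] dy from knob -0.1351298119566095 dx 0.04002484384724666
scene [[32, 0, 64, 50, 910], [164, 0, 31, 14, 275], [198, 0, 40, 62, 941], [256, 0, 29, 38, 358], [282, 0, 10, 20, 151], [297, 9, 17, 22, 236], [25, 12, 11, 11, 49], [304, 34, 10, 7, 45], [284, 37, 63, 128, 3565], [0, 39, 30, 52, 1005], [201, 51, 7, 16, 64], [20, 91, 11, 13, 85], [4, 102, 12, 9, 73], [6, 106, 59, 61, 1646], [240, 133, 10, 8, 54], [251, 151, 9, 13, 44], [243, 165, 66, 70, 2509], [314, 173, 10, 8, 64], [212, 186, 14, 43, 398]]
top [[167, 122, 107, 91, 4418], [167, 140, 11, 22, 122], [301, 155, 14, 5, 48], [286, 164, 13, 39, 277], [204, 219, 77, 87, 2285], [296, 230, 216, 154, 9935], [245, 303, 30, 21, 479], [279, 318, 14, 13, 99], [259, 326, 20, 18, 253], [247, 333, 7, 13, 55], [264, 334, 42, 37, 769], [236, 341, 18, 43, 338], [259, 370, 10, 14, 75], [279, 375, 24, 9, 158]]
handle scene ((266.4729309082031, 202.33782958984375), (39.291351318359375, 9.041942596435547), 80.53767395019531) [0.5320938  0.01405555 0.1415    ]
moved 0.14598723316092574
```

View pics/scene9.png

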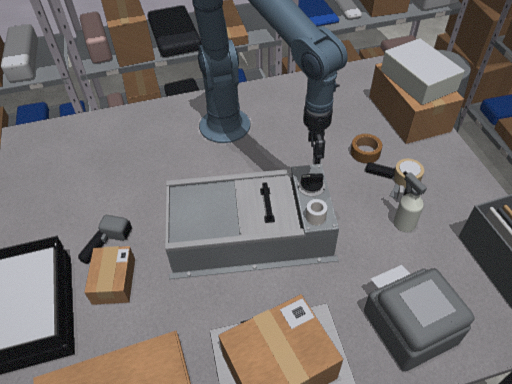

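The scene view shows the lid against the housing and the bystanders in place. The line fit (-83° against -99.6°) disagrees with what the picture shows, so I'll check it row by row before trusting either.

```bash
python3 - <<'E'
from h import *
c=dict(np.load("pics/w6.npz"));im=cv2.imread("pics/w6.png");g=cv2.cvtColor(im,cv2.COLOR_BGR2GRAY).astype(int)
for r in range(198,236,2):print(r,g[r,244:278].tolist())
a=cv2.resize(im[140:250,200:320],None,fx=3.3,fy=3.3,interpolation=cv2.INTER_CUBIC);a=cv2.convertScaleAbs(a,alpha=1.8)
s=cv2.resize(cv2.imread("pics/scene9.png")[160:270,230:350],None,fx=3.3,fy=3.3,interpolation=cv2.INTER_CUBIC)
cv2.imwrite("pics/last.png",np.hstack([a,s]))
E
```

```text
198 [29, 33, 39, 40, 36, 36, 34, 35, 36, 39, 39, 40, 40, 37, 42, 42, 43, 44, 45, 41, 47, 48, 43, 42, 34, 38, 38, 41, 36, 31, 38, 37, 37, 38]
200 [36, 33, 33, 40, 36, 29, 38, 27, 41, 42, 42, 41, 43, 44, 43, 49, 47, 45, 43, 43, 47, 41, 40, 37, 33, 34, 38, 37, 39, 39, 36, 37, 37, 37]
202 [33, 36, 36, 31, 39, 39, 36, 33, 36, 39, 42, 38, 43, 39, 45, 39, 39, 42, 39, 42, 36, 35, 39, 33, 33, 32, 35, 32, 34, 39, 34, 38, 36, 35]
204 [40, 40, 33, 40, 37, 32, 40, 30, 29, 37, 30, 34, 38, 40, 36, 39, 41, 40, 34, 34, 33, 38, 38, 33, 32, 38, 37, 40, 33, 40, 37, 33, 41, 33]
206 [39, 33, 37, 33, 35, 37, 33, 36, 36, 38, 36, 36, 36, 34, 51, 55, 58, 49, 43, 40, 38, 35, 35, 38, 35, 35, 37, 37, 37, 39, 37, 35, 40, 40]
208 [37, 35, 36, 35, 35, 37, 35, 39, 37, 31, 35, 36, 39, 59, 99, 125, 128, 106, 71, 40, 38, 34, 40, 39, 34, 36, 39, 36, 41, 43, 44, 33, 38, 39]
210 [38, 34, 32, 36, 38, 36, 36, 36, 40, 37, 40, 42, 39, 61, 103, 132, 133, 113, 69, 39, 36, 37, 35, 35, 39, 37, 40, 42, 43, 43, 42, 44, 37, 42]
212 [32, 36, 35, 32, 35, 37, 36, 34, 35, 44, 45, 38, 35, 58, 100, 128, 133, 114, 72, 42, 35, 36, 39, 34, 3
[... 1075 characters left out ...]
, 136, 137, 138, 138, 141]
228 [135, 136, 137, 136, 136, 137, 136, 117, 73, 46, 44, 46, 42, 46, 83, 137, 151, 144, 99, 57, 43, 48, 44, 45, 56, 101, 131, 140, 140, 137, 140, 141, 142, 141]
230 [146, 147, 146, 147, 147, 147, 148, 140, 104, 66, 45, 46, 40, 41, 82, 136, 151, 143, 101, 59, 44, 40, 48, 57, 96, 138, 152, 152, 151, 152, 153, 152, 152, 153]
232 [155, 153, 157, 153, 156, 154, 154, 155, 149, 134, 122, 117, 118, 117, 122, 144, 153, 148, 133, 122, 119, 122, 125, 131, 146, 153, 156, 156, 155, 154, 155, 153, 155, 155]
234 [156, 154, 154, 155, 154, 154, 154, 155, 155, 154, 156, 156, 154, 156, 152, 155, 153, 154, 154, 154, 155, 154, 155, 153, 155, 155, 155, 154, 156, 155, 152, 155, 154, 155]
```

View pics/last.png

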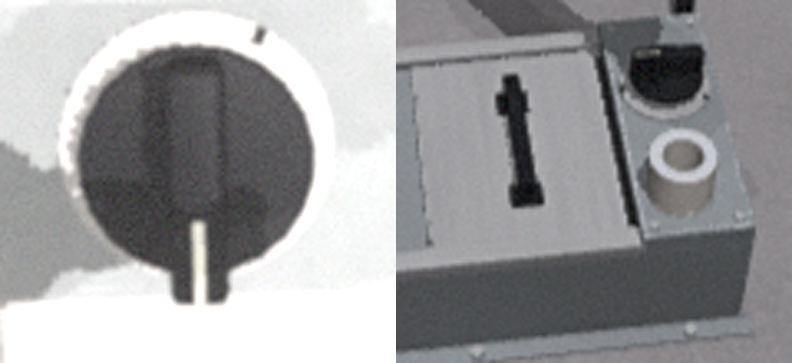

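The row-by-row check settles it: the line's centre is at column 259.6 at row 208 and 260.3 at row 230. That gives about -99.8° world against a target of -99.6°, and the earlier fit had picked up white ring pixels. The dark strip beside the lid is the housing's own vertical face. The handle is 141 mm from the knob axis along y, which puts the lid edge at the housing face (about 142.5 expected). Handing in.

```bash
python3 st.py; python3 -c "
from cell import *
print(sense()['time_s'],sense()['force']);print(hand_in())"
```

```text
[0.5121 0.1636 0.4531] tz [-0.001  0.027  0.043] toolx 78.38428872246311
20.45 [ 0.25375233  0.59353103 -0.26654431]
the job is handed in; nothing more can be done
None
```

The chest is shut and locked, and the job was handed in at 20.5 s of the 61 s allowed. No verdict was reported.

**What I did**
- **Lid:** I pinched the handle and slid the lid about 150 mm until it met a hard stop, which held against a 22 N push.
- **Knob:** I gripped the bar, pushed the knob in 11 mm, and turned it clockwise about 78°. I then let it spring out and turned it on to the end stop, about 149° in all, where the torque rose to 1.1 N m.
- **Release:** I unwound slightly, opened the gripper and lifted clear. The robot was touching nothing at hand-in.

**Last checks**
- **Knob angle:** the white line lies at about -99.8° in the world frame, against -99.6° for the locked mark.
- **Knob height:** I judged it fully out only from the gripper being back at its starting height (0.3458 m against 0.346 m) before I let go. I did not measure it separately.
- **Lid position:** at the hard stop the gripper held the handle 141 mm from the knob axis along the track. I expected about 142.5 mm with the lid home, so it agrees to within 2 mm.
- **Bystanders:** the roll, cartons, tools and spray bottle look unmoved in the final scene picture. The carton inside the chest is now hidden under the lid, so I could not check it. In the image comparison I saw no changes at the visible items, though near the arm it could not separate movement from the arm and its shadow.

**Checks that disagreed**
- **Knob line fit:** a first automatic fit gave -83°, because it had picked up the white ring. The row-by-row pixels and the enlarged picture settled it.
- **Lid distances:** a rough wrist-camera estimate put the handle 135 mm from the knob, and the scene view gave 146 mm of lid travel against 150 mm from the arm. I trusted the hard stop and the arm's own readings over both.
- **Heights:** two-view heights for the handle scattered between 129 and 151 mm against the stated 151.5 mm. The grasps at the stated heights worked.

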